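Switch on the bench circuit under the red guard

TASK

Switch on the heat gun's circuit at the bench switch box with the red guard: lift the guard by its lip with the back of your fingers, push the toggle beneath it over to its hinge side, then draw the fingers out and let the guard drop shut over the toggle. Work gently with the fingertips and the outsides of the fingers only: pinch nothing, lift or shift none of the loose things, and leave the yellow-guarded switch shut and off.

Things in the scene. Friction and masses are not known exactly. Their poses are not given: they have to be found in the camera images.
- red_box: bench switch box with the red guard, the one to work on; bolted down. Grey, 130 (x) x 96 (y) x 66 mm high, feet 16 mm out at its sides. Origin: centre of its underside, on the table; z up; -x is its front, where the guard's lip stands out; +x its back, with a cable into the bench up to 136 mm behind the origin. The toggle's pivot is at x = -10, y = 0, z = 70 mm
- red_hinge (a point): middle of the red guard's hinge pin, which runs along the box's y, at x = +50, y = 0, z = 72 mm in the box's frame. The guard is a hood of polished, slippery plastic, open below, 66 mm wide (60 inside); shut, it covers x = -64 to +56 mm of the box and stands 119 mm above the table
- red_lip (a point): middle of the front edge of the red guard's lip; shut: x = -91, y = 0, z = 92 mm in the box's frame. The lip is a flat tab 56 mm wide, 3 mm thick, flared from the hood's foot (x = -64, z = 70 mm) forward and up at 40 degrees, so that its edge juts 26 mm ahead of the box's front wall, with free space below it down to the table. The edge rises on an arc 142 mm round the hinge pin
- red_guard (a joint): red guard's angle, rad: 0 shut, grows as the lip rises, stop at 1.75. Sprung shut: under 1 N at the lip holds it up; let go, it falls shut from any angle. It rests on, and slides up along, a finger pushed up under its lip; a steep finger should raise the lip along its arc, as pushing straight at it only wedges. A finger can reach in to the toggle when it is open by some 0.5 to 1 rad or more
- red_toggle (a joint): angle of the steel toggle under the red guard, rad: 0 = off, leaning 0.35 rad to the front (towards the lip); 0.7 = on, leaning 0.35 rad to the back (towards the hinge). It snaps over past the middle and stays there; about 2 N at its tip moves it. Fingers slanted by 20 to 40 degrees, tips towards the hinge, keep the hand clear of the raised guard
- red_toggle_tip (a point): top of the red-guarded toggle, 36 mm from its pivot; lever 6 mm thick at the foot, 11 mm at the top. Off: x = -22, z = 104 mm in the box's frame; on: x = +2, z = 104 mm. Hidden under the hood while that is shut; a green dot on the box marks the on side
- yellow_box: a second switch box like the first in every measure, but with a yellow guard: another machine's circuit, to be left alone; bolted down
- yellow_guard (a joint): yellow guard's angle, rad, as joint red_guard; shut (0), to stay shut
- yellow_toggle (a joint): angle of the toggle under the yellow guard, rad, as joint red_toggle; off (0), to stay off
- bolt_m8_a_mid (a point): bystander, loose: pale M8 bolt standing on its head, 13 x 14 x 35 mm; the point is at its centre. Not to be disturbed.
- fuel_cap_mid (a point): bystander, loose: black round fuel filler cap, 68 x 69 x 33 mm; the point is at its centre. Not to be disturbed.
- primer_tin_mid (a point): bystander, loose: red and white paint tin, 78 mm across, 78 mm high; the point is at its centre. Not to be disturbed.
- dropper_bottle_mid (a point): bystander, loose: brown dropper bottle with a black teat, 33 mm across, 102 mm high; the point is at its centre. Not to be disturbed.
- hex_key_5_mid (a point): bystander, loose: dark hex key lying flat, 28 x 70 x 4 mm; the point is at its centre. Not to be disturbed.
- insulating_tape_mid (a point): bystander, loose: roll of black tape lying flat, 58 x 56 x 19 mm; the point is at its centre. Not to be disturbed.
- sanding_block_mid (a point): bystander, loose: black rubber sanding block, 62 x 110 x 45 mm; the point is at its centre. Not to be disturbed.

How it is judged:
By the outcome, as a careful person would: the job done as asked, in the order asked, and still so for the second after the job is handed in, with the robot touching nothing.
It also fails if it takes over 45 s, if anything falls off the work surface, if the arm or the gripper's body presses on something with over 40 N, if the wrist force passes 120 N, or if a joint passes its speed limit or range.

ROBOT

A 6-joint arm with a two-finger parallel gripper is mounted at the origin on a cart in front of the work surface, level with it; the furniture and walls round the work are solid. World frame = base frame: x ahead of the robot, y to its left, z up, the work surface at z = 0. Lengths are in m, angles in degrees, forces in N, time in s.
With the tool pointing down it reaches from about 0.3 to 0.75 m from the base axis. Payload 8.5 kg.
Tool frame: the origin (TCP) lies midway between the tips of the shut fingers; the grasp point (between the pads) lies 19 mm behind it (env.grip_point_offset is the distance from the TCP to the grasp point, in m); z points along the fingers, y is the line along which they close (so a half turn about z gives the same grasp; the last joint's range is limited). The gripper opens to 85 mm and grips with 20 to 120 N. Pads are 22 mm wide; open, the fingers measure 114 mm over their backs; the gripper's body (76 mm by 85 mm) begins 54 mm behind the grasp point. The pads swing forward as they close: fully open they stand 13 mm farther back than shut.
Start: joints at [54.185, 21.807, 74.336, -0, 83.858, -12.336], TCP at [0.219, 0.504, 0.231] pointing down, gripper open.
Joint ranges: [-178.18, 178.18], [-50.72, 133.34], [12.68, 142.11], [-81.47, 261.47], [9.98, 163.14], [-165.26, 165.26]. Speed limits (degrees/s): [136.94, 136.94, 180, 180, 180, 180].

INTERFACE

Orientations are given as [roll, pitch, yaw] about the fixed x, y, z axes, in that order (R = Rz(yaw) Ry(pitch) Rx(roll)).
In Python, from workcell import env, capture, spot_in, masks_of gives the robot as it stands.
- The arm moves only by the tool play_rows, never from a script. Its argument "plan" is a list that holds one entry, the list of rows, each a list of 5 numbers: the shift along the tool's x, y, z in units of 50 mm (1.0 is 50 mm), then the turn about the tool's z in units of 5 degrees (1.0 is 5 degrees), then the opening, from 0 (shut) to 1 (fully open). A call has 1 to 20 rows; each row shifts and turns the commanded pose from where the row before left it, along the tool's axes as they then stand; what a row does not reach is not made up. A row lasts 1/8 s, in which the tool goes at most 62.5 mm and 10.7 degrees, less where a joint would pass 70% of its speed; a pose out of reach is approached as far as the arm can. A call is refused whole if a number of a shift passes 1 or a number of a turn 1, either way. A call with a gripper value outside its range is refused whole. The fingers move at their own pace and stop on an object; "force" is the grip in N (left out, the last holds). Time passes only in rows, so rows that do not move let the fingers close. It gives the time, the measured TCP pose, the force, the opening and the grip force at its end, in the units of the state.
- env.get_state(): the state, without advancing time (a new reading comes with each control period).
- capture(name): name is "scene" or "top" or "wrist"; returns a dict with "frame" (480x640x3 uint8, blue, green, red), "camera_matrix" (3x3 intrinsics, pixels), "R" (3x3) and "t" (3): a world point X has camera coordinates R X + t; the wrist camera has in their place "hand_eye" (4x4, takes a point from camera to tool coordinates, whose origin is the TCP and whose axes are the flange's). Camera axes: x right, y down, z forward; pixel columns grow to the right and rows downward; lengths in m; the calibration is good to about 2 mm. A picture is of the moment at which its call begins: read the wrist's pose just before it. There is no depth.
- env.finish_job(): hands the job in; it is judged then, once.
Trained networks look in the newest picture that a camera, given by its name, has taken for a name from the list of things; names that differ only in an ending like _2 or _b are one class to them, and where a whole thing is asked for, a point or a joint stands for the part that bears it (a point fixed in the world has none). Each returns a list of dicts, best first, with "conf" (0 to 1); they miss things now and then, are a little off and sometimes report something else, mostly with a low value. They report only what shows in the picture. A call takes as long as a camera call.
- spot_in(camera, label): "position" ([column, row] in pixels, amid what is visible of it).
- masks_of(camera, label): "region" (480x640 bool, what is visible of it) and "position" ([column, row] in pixels, amid what is visible of it).
The state is a dict: "time": time; "joint_positions": joint angles; "dq": joint speeds; "effort": joint torques, N m; "eef_pos": TCP position; "tcp_rot": TCP orientation; "ft_force": force on the tool from outside, world axes, zero at the start; "torque": the same for the moment, N m; "width": opening from 0.0 (shut) to 1.0 (fully open); "grip_force": force on a finger pad.
Only numpy, scipy, OpenCV 4.12 (cv2) and the standard library are available. Lean on these libraries where they do the work, as an engineer would, in place of code of your own. Each camera call takes 0.05 s, during which the arm holds its last target. There are 200 camera calls.

## Working session

There is one attempt and no reset: what is moved stays moved. The work goes in short steps, Python scripts to look and compute and a tool call to move; the robot and the scene stay as the last step left them, time stands still between calls to the robot, and variables do not carry over. Pictures are saved under pics/ and viewed, at most 10 in all, crops included, and the job is handed in when it is done.

Besides the shell and the picture viewer there is one more tool, called after "Call:" by a JSON object that holds its "method" and its "body", one argument or row to a line. play_rows: Moves the arm, as the interface text tells. Its arguments: {"type":"object","properties":{"plan":{"type":"array","items":{"type":"array","items":{"type":"array","items":{"type":"number"}}}},"force":{"type":"number"}},"required":["plan"]}

```bash
mkdir -p pics; ls; cat > h.py <<'E'
import numpy as np,cv2
from workcell import env,capture,spot_in,masks_of
from scipy.spatial.transform import Rotation as Ro
def proj(c,X):
    p=c["camera_matrix"]@(c["R"]@np.asarray(X,float)+c["t"]);return p[:2]/p[2]
def ray(c,uv):
    d=c["R"].T@np.linalg.inv(c["camera_matrix"])@np.array([uv[0],uv[1],1.]);return -c["R"].T@c["t"],d/np.linalg.norm(d)
def tri(obs):
    A=np.zeros((3,3));b=np.zeros(3)
    for c,uv in obs:
        o,d=ray(c,uv);P=np.eye(3)-np.outer(d,d);A+=P;b+=P@o
    X=np.linalg.solve(A,b);return X,[np.linalg.norm(proj(c,X)-uv) for c,uv in obs]
E
python3 - <<'E'
from h import *
s=env.get_state();print(s)
C={}
for n in("scene","top"):
    C[n]=capture(n);cv2.imwrite(f"pics/{n}0.png",C[n]["frame"])
    for l in["red_box","red_lip","red_hinge","red_guard","yellow_box","yellow_guard","yellow_lip","bolt_m8_a_mid","fuel_cap_mid","primer_tin_mid","dropper_bottle_mid","hex_key_5_mid","insulating_tape_mid","sanding_block_mid"]:
        try:r=spot_in(n,l)
        except Exception as e: print(l,e);continue
        o=[]
        for q in r[:2]:
            a,d=ray(C[n],q["position"]);o.append((np.round(q["position"]),round(q["conf"],2),np.round(a-d*a[2]/d[2],3)))
        print(n,l,o)
    print(-C[n]["R"].T@C[n]["t"])
E
```

```text
pics
{'time': 0.0, 'joint_positions': array([ 5.41851729e+01,  2.18410543e+01,  7.43842488e+01, -2.30891030e-04,
        8.38558698e+01, -1.23355872e+01]), 'dq': array([ 0.00957447,  0.05536004, -0.02506478, -0.13700434, -0.03171146,
        0.07844989]), 'effort': array([ 5.13769410e-04, -4.48471355e+01, -2.31280929e+01, -1.46808106e-04,
        4.80116112e-03, -2.21307772e-06]), 'eef_pos': array([0.21896318, 0.50422982, 0.23071414]), 'tcp_rot': array([-1.79920652e+02, -1.71173319e-02,  1.56520773e+02]), 'ft_force': array([-0.30332991,  0.33459179, -0.42753544]), 'torque': array([ 0.0416801 ,  0.03075585, -0.02887181]), 'grip_force': 0.0, 'width': 0.9992242253281399}
scene red_box [(array([319., 240.]), 0.6, array([0.703, 0.228, 0.   ]))]
scene red_lip [(array([316., 226.]), 0.92, array([0.787, 0.308, 0.   ]))]
scene red_hinge [(array([316., 238.]), 0.7, array([0.711, 0.248, 0.   ]))]
scene red_guard [(array([318., 225.]), 0.6, array([0.798, 0.311, 0.   ]))]
scene yellow_box [(array([404., 278.]), 0.6, array([ 0.646, -0.098,  0.   ]))]
scene yellow_guard []
yellow_lip it knows: bolt
[... 1598 characters left out ...]
tin_mid, red_box, red_guard, red_hinge, red_lip, red_toggle, red_toggle_tip, sanding_block_mid, ye
top bolt_m8_a_mid [(array([286., 217.]), 0.56, array([0.611, 0.176, 0.   ]))]
top fuel_cap_mid [(array([445., 240.]), 0.59, array([ 0.529, -0.319,  0.   ]))]
top primer_tin_mid [(array([196., 200.]), 0.76, array([0.67 , 0.456, 0.   ]))]
top dropper_bottle_mid [(array([195., 239.]), 0.57, array([0.547, 0.457, 0.   ]))]
top hex_key_5_mid [(array([302., 282.]), 0.48, array([0.406, 0.128, 0.   ]))]
top insulating_tape_mid [(array([348., 293.]), 0.74, array([ 0.372, -0.016,  0.   ]))]
top sanding_block_mid [(array([220., 260.]), 0.92, array([0.478, 0.381, 0.   ]))]
[0.37423575 0.07558909 1.40936418]
```

```bash
python3 - <<'E'
import cv2
a=cv2.imread("pics/top0.png")[150:330,160:480];b=cv2.imread("pics/scene0.png")[180:340,190:510]
cv2.imwrite("pics/a.png",cv2.resize(a,None,fx=2.5,fy=2.5,interpolation=2));cv2.imwrite("pics/b.png",cv2.resize(b,None,fx=2.5,fy=2.5,interpolation=2))
E
```

```text
(no output)
```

View pics/a.png

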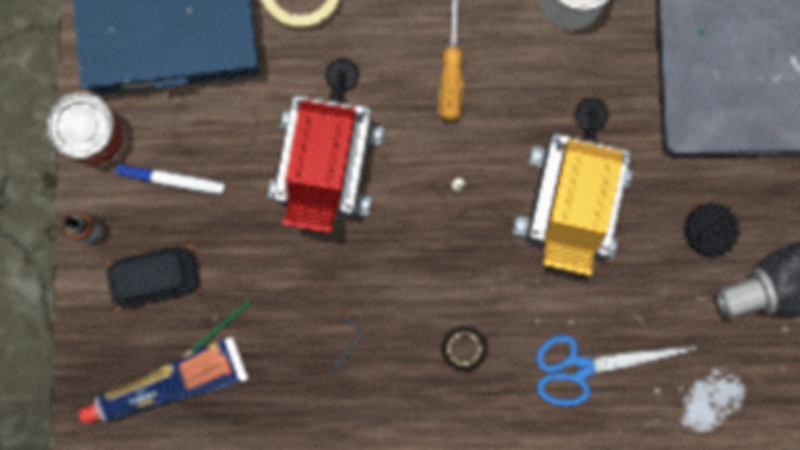

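View pics/b.png

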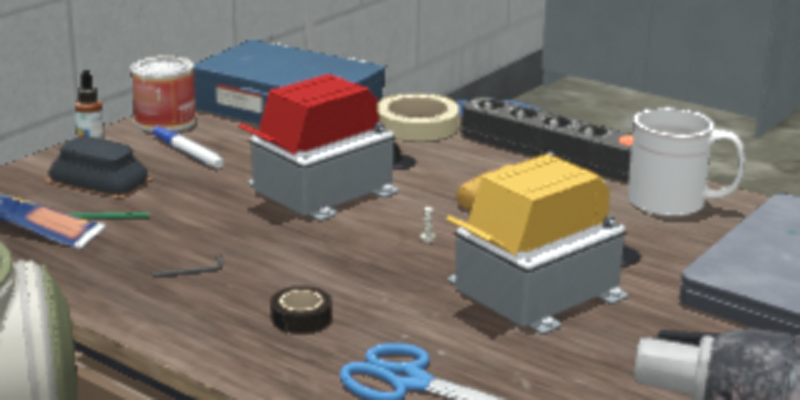

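Top view: the red box is near pixel (290,212) with its lip at (283,237) facing the robot, and the box is turned about -12°. The yellow box is to its right. The scene view agrees, with the red lip near (287,230) and both guards shut. Next I'll fit the red box's pose from the red silhouettes in both views.

```bash
cat > fit.py <<'E'
from h import *
from scipy.optimize import minimize
def redmask(img):
    h=cv2.cvtColor(img,cv2.COLOR_BGR2HSV);return (((h[...,0]<8)|(h[...,0]>172))&(h[...,1]>150)&(h[...,2]>50)).astype(np.uint8)
def pts(p,th=0):
    x,y,yaw,a,b=p
    H=[[X,Y,70] for X in(-64,56) for Y in(-33,33)]+[[X,Y,119] for X in(a,b) for Y in(-33,33)]
    L=[[-91,Y,92] for Y in(-28,28)]+[[-64,Y,70] for Y in(-28,28)]
    c,s=np.cos(yaw),np.sin(yaw)
    f=lambda P:(np.array(P,float)/1000)@np.array([[c,s,0],[-s,c,0],[0,0,1]])+[x,y,0]
    return f(H),f(L)
S=4
def sil(c,p,shape):
    m=np.zeros(shape,np.uint8)
    for P in pts(p):
        q=np.array([proj(c,X) for X in P]);h=cv2.convexHull(np.round((q+.5)*S*16).astype(np.int32))
        cv2.fillConvexPoly(m,h,1,shift=4)
    return m
def comp(img,uv):
    m=redmask(img);n,l=cv2.connectedComponents(m)
    yy,xx=np.nonzero(m);i=np.argmin((xx-uv[0])**2+(yy-uv[1])**2);return (l==l[yy[i],xx[i]]).astype(np.float32)
def fit(obs,p0):
    T=[]
    for c,m in obs:
        T.append((c,cv2.resize(m,None,fx=S,fy=S,interpolation=cv2.INTER_LINEAR)))
    def cost(p):
        p=np.array(p)*[.01,.01,.05,5,5]
        return sum(np.abs(sil(c,p,M.shape)-M).sum()/M.sum() for c,M in T)
    z=np.array(p0)/[.01,.01,.05,5,5]
    for _ in range(3):
        r=minimize(cost,z,method="Nelder-Mead",options=dict(initial_simplex=np.vstack([z]+[z+e for e in np.eye(5)]),maxiter=250));z=r.x
    return z*[.01,.01,.05,5,5],r.fun
E
python3 - <<'E'
from fit import *
t=capture("top");s=capture("scene")
o=[(t,comp(t["frame"],(288,214))),(s,comp(s["frame"],(317,226)))]
for oo in(o,o[:1],o[1:]):
    p,f=fit(oo,[.6,.165,-.2,-45,40]);print(np.round(p,4),np.degrees(p[2]),f,[m.sum() for _,m in oo])
# wrist
print([ (k,np.round(v,4)) for k,v in capture("wrist").items() if k!="frame"])
E
```

```text
[  0.6185   0.1633  -0.1716 -42.1407  38.1729] -9.829597743138743 0.23295694589614868 [np.float32(1049.0), np.float32(1045.0)]
[ 0.6177  0.1637 -0.1703 11.7081 13.0464] -9.754817096798307 0.11422336846590042 [np.float32(1049.0)]
[  0.6217   0.1648  -0.1754 -43.5082  35.7198] -10.050670558136929 0.07911744713783264 [np.float32(1045.0)]
[('camera_matrix', array([[426.7816,   0.    , 326.0042],
       [  0.    , 426.7816, 243.1896],
       [  0.    ,   0.    ,   1.    ]])), ('hand_eye', array([[ 4.000e-04, -9.653e-01, -2.610e-01,  6.720e-02],
       [ 1.000e+00,  6.000e-04, -7.000e-04, -5.000e-04],
       [ 8.000e-04, -2.610e-01,  9.653e-01, -1.428e-01],
       [ 0.000e+00,  0.000e+00,  0.000e+00,  1.000e+00]]))]
```

Call:
{"method": "play_rows", "body": {
  "plan": [
    [[-0.84,-0.48,0,0,1],[-0.84,-0.48,0,0,1],[-0.84,-0.48,0,0,1],[-0.84,-0.48,0,0,1],[-0.84,-0.48,0,0,1],[-0.84,-0.48,0,0,1],[-0.84,-0.48,0,0,1],[-0.84,-0.48,0,0,1],[0,0,0,1,1],[0,0,0,1,1],[0,0,0,1,1],[0,0,0,1,1],[0,0,0,1,1],[0,0,0,1,1],[0,0,0,1,1],[0,0,0,1,1],[0,0,0,1,1],[0,0,0,1,1],[0,0,0,1,1],[0,0,0,1,1]]
  ]
}}

```text
time: 4.05
eef_pos: [0.4508, 0.1945, 0.2314]
tcp_rot: [180.0, -0.0, 96.4]
ft_force: [-0.0, -0.4, -1.0]
width: 0.999
grip_force: 0.0
```

Call:
{"method": "play_rows", "body": {
  "plan": [
    [[0,0,0,0.8,1],[0,0,0,0.8,1],[0,0,0,0.8,1],[0,0,0,0.86,1],[0,0,0,0,1]]
  ]
}}

```text
time: 4.68
eef_pos: [0.4508, 0.1945, 0.2314]
tcp_rot: [180.0, -0.0, 80.3]
ft_force: [0.7, -0.9, 0.6]
width: 1.002
grip_force: 0.0
```

```bash
cat >> h.py <<'E'
def wcap():
    s=env.get_state();w=capture("wrist")
    T=np.eye(4);T[:3,:3]=Ro.from_euler("xyz",s["tcp_rot"],degrees=True).as_matrix();T[:3,3]=s["eef_pos"]
    M=np.linalg.inv(T@w["hand_eye"]);w["R"]=M[:3,:3];w["t"]=M[:3,3];return s,w
def box(p,P):
    x,y,a=p[:3];c,s=np.cos(a),np.sin(a);P=np.asarray(P,float)-[x,y,0][:len(P)];return np.array([c*P[0]+s*P[1],-s*P[0]+c*P[1],*P[2:]])*1000
E
python3 - <<'E'
from fit import *
s,w=wcap();print(s["time"],s["eef_pos"],s["tcp_rot"],s["joint_positions"].round(1),s["width"],s["ft_force"].round(2))
p0=[.6185,.1633,-.1716,-43,37]
print([proj(w,X).round() for X in (*pts(p0)[0],*pts(p0)[1])])
c=capture("scene")
m=redmask(w["frame"]);print(m.sum())
pic=np.hstack([cv2.resize(w["frame"],(400,300)),cv2.resize(c["frame"][120:330,180:460],(400,300))])
cv2.imwrite("pics/c.png",pic)
E
```

```text
4.675 [0.45082972 0.19446584 0.23137216] [ 1.79993705e+02 -1.66455173e-03  8.02586975e+01] [ 9.5 15.9 83.3 -0.  80.8 19.2] 1.0018699487294875 [ 0.74 -0.9   0.59]
[array([470., 267.]), array([478., 179.]), array([630., 267.]), array([647., 179.]), array([528., 291.]), array([541., 188.]), array([653., 292.]), array([675., 188.]), array([442., 270.]), array([448., 190.]), array([470., 261.]), array([478., 186.])]
20605
```

View pics/c.png

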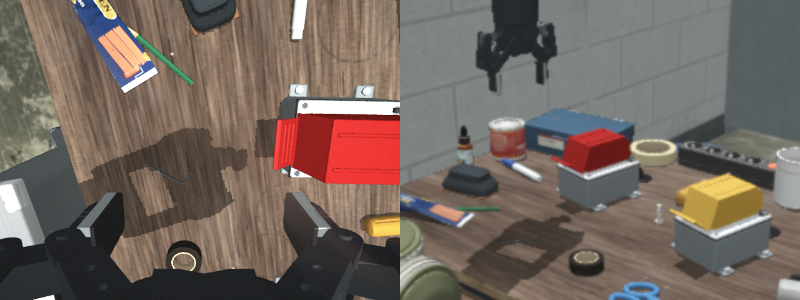

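The wrist view (left half) shows the lip edge near full-frame pixels (442,195)–(446,269), as predicted. The scene view (right half) shows the open gripper with knuckles about 19 mm wider than the fingertip backs. I'll refine the pose with the wrist view before moving in.

```bash
python3 - <<'E'
from fit import *
s,w=wcap();t=capture("top");c=capture("scene")
ow=(w,comp(w["frame"],(500,230)));o=[ow,(c,comp(c["frame"],(317,226)))]
for n,oo in(("w",[ow]),("w+s",o),("all",o+[(t,comp(t["frame"],(288,214)))])):
    p,f=fit(oo,[.6185,.1633,-.1716,-43,37]);print(n,np.round(p,4),f, "tcp in box",box(p,s["eef_pos"]).round(1), "yaw err",s["tcp_rot"][2]-90-np.degrees(p[2]))
cr=c["frame"][110:200,220:320];cv2.imwrite("pics/d.png",cv2.resize(cr,None,fx=6,fy=6,interpolation=2))
E
```

```text
w [  0.6143   0.1617  -0.1842 -38.9328  44.8943] 0.019079018384218216 tcp in box [-166.7    2.3  231.4] yaw err 0.8592950915259756
w+s [  0.6167   0.1613  -0.1868 -43.7166  40.1132] 0.1306060254573822 tcp in box [-169.2    1.8  231.4] yaw err 1.0131500023093096
all [  0.6193   0.1614  -0.1725 -45.6809  37.2226] 0.4390985369682312 tcp in box [-171.7    3.7  231.4] yaw err 0.19124512914897096
```

View pics/d.png

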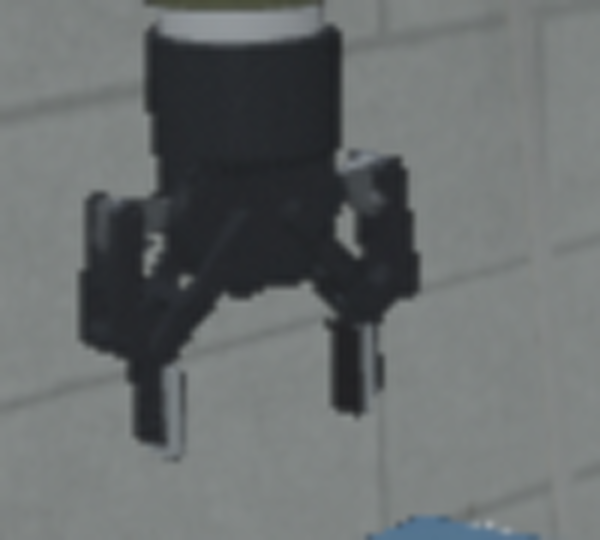

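Call:
{"method": "play_rows", "body": {
  "plan": [
    [[-0.05,0,0.6,0.18,1],[0,0,0.8,0,1],[0,0,0.8,0,1],[0,0,0.7,0,1],[0,0,0.4,0,1],[0,0.2,0,0,1],[0,0,0,0,1]]
  ]
}}

```text
time: 5.8
eef_pos: [0.4617, 0.1901, 0.0672]
tcp_rot: [179.9, -0.0, 79.3]
ft_force: [0.3, 0.5, 0.4]
width: 0.998
grip_force: 0.0
```

```bash
python3 - <<'E'
from fit import *
s,w=wcap();c=capture("scene");p=[.6143,.1617,-.1842]
print(s["time"],box(p,s["eef_pos"]).round(1),s["tcp_rot"].round(2),s["ft_force"].round(2))
pic=np.hstack([cv2.resize(w["frame"],(400,300)),cv2.resize(c["frame"][170:275,240:380],(400,300),interpolation=2)])
cv2.imwrite("pics/e.png",pic)
E
```

```text
5.8 [-1.552e+02 -1.000e-01  6.720e+01] [ 1.7988e+02 -4.0000e-02  7.9310e+01] [0.25 0.49 0.43]
```

View pics/e.png

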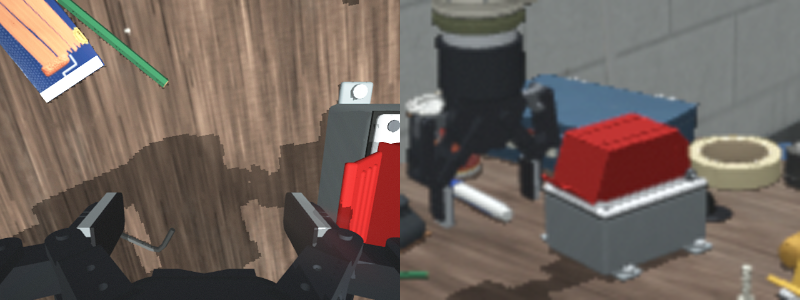

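The wrist view has the leading finger's back a few mm in front of the lip near (330,225), and the scene view has the hand upright in front of the box. Next I'll make contact gently.

Call:
{"method": "play_rows", "body": {
  "plan": [
    [[0,0.12,0,0,1],[0,0.06,0,0,1],[0,0.02,-0.02,0,1]]
  ]
}}

```text
time: 6.28
eef_pos: [0.4703, 0.1882, 0.0674]
tcp_rot: [180.0, -0.0, 79.3]
ft_force: [-0.5, -0.1, -0.6]
width: 1.004
grip_force: 0.0
```

Call:
{"method": "play_rows", "body": {
  "plan": [
    [[0,0.04,0,0,1],[0,0.04,0,0,1],[0,0.0,0,0,1]]
  ]
}}

```text
time: 6.65
eef_pos: [0.4735, 0.1876, 0.0672]
tcp_rot: [-179.9, 0.0, 79.3]
ft_force: [-2.7, 1.8, 0.3]
width: 1.0
grip_force: 1.5
```

Call:
{"method": "play_rows", "body": {
  "plan": [
    [[0,0.03,-0.12,0,1],[0,0.04,-0.12,0,1],[0,0.04,-0.12,0,1],[0,0.04,-0.12,0,1],[0,0,0,0,1]]
  ]
}}

```text
time: 7.28
eef_pos: [0.4817, 0.1862, 0.0919]
tcp_rot: [179.9, -0.0, 79.3]
ft_force: [0.4, 0.2, -0.8]
width: 0.998
grip_force: 0.0
```

```bash
python3 - <<'E'
from fit import *
s,w=wcap();c=capture("scene");p=[.6143,.1617,-.1842]
print(s["time"],box(p,s["eef_pos"]).round(1),s["ft_force"].round(2))
pic=np.hstack([cv2.resize(w["frame"],(400,300)),cv2.resize(c["frame"][170:275,240:380],(400,300),interpolation=2)])
cv2.imwrite("pics/f.png",pic)
E
```

```text
7.275 [-134.8   -0.2   91.9] [ 0.37  0.22 -0.77]
```

View pics/f.png

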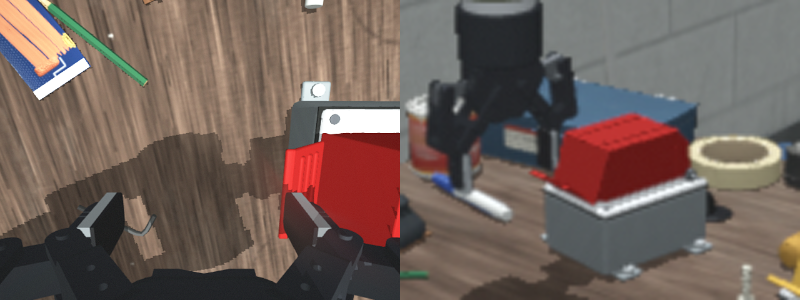

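The finger slid up off the slippery lip: in the wrist view the tip is above the red lip at about (305,215), and the guard is still shut. I'll go back, press harder, and rise with it.

Call:
{"method": "play_rows", "body": {
  "plan": [
    [[0,-0.5,0,0,1],[0,0,0.4,0,1],[0,0,0.14,0,1],[0,0.2,0,0,1],[0,0.12,0,0,1],[0,0.04,0,0,1],[0,0.04,0,0,1],[0,0,0,0,1]]
  ]
}}

```text
time: 8.38
eef_pos: [0.4735, 0.1875, 0.0639]
tcp_rot: [-179.6, 0.1, 79.3]
ft_force: [-12.9, 4.3, 4.3]
width: 0.999
grip_force: 6.8
```

Call:
{"method": "play_rows", "body": {
  "plan": [
    [[0,0.01,-0.06,0,1],[0,0.02,-0.08,0,1],[0,0.02,-0.08,0,1],[0,0.02,-0.06,0,1]]
  ]
}}

```text
time: 8.88
eef_pos: [0.476, 0.187, 0.0778]
tcp_rot: [-179.5, 0.1, 79.3]
ft_force: [-17.7, 5.3, 3.3]
width: 1.002
grip_force: 8.7
```

```bash
cat > g.py <<'E'
from fit import *
from scipy.optimize import minimize_scalar
P=[.6143,.1617,-.1842]
def est():
    s=env.get_state();c=capture("scene");m=redmask(c["frame"])[150:260,270:360]
    b=redmask(cv2.imread("pics/scene0.png"))[150:260,270:360]
    ys,xs=np.nonzero(m);print("t",s["time"],"tcp",box(P,s["eef_pos"]).round(1),"F",s["ft_force"].round(1),"w",round(s["width"],3),"red diff",(m!=b).sum(),"n",m.sum(),b.sum(),"top row",ys.min()+150,np.nonzero(b)[0].min()+150)
    return c,m
E
python3 -c "
from g import *
est()"
```

```text
t 8.875 tcp [-140.6   -0.4   77.8] F [-17.7   5.3   3.3] w 1.002 red diff 190 n 982 1044 top row 209 210
```

```bash
python3 -c "
from g import *
s,w=wcap();c=capture('scene')
cr=lambda f:cv2.resize(f[190:265,270:350],(400,375),interpolation=2)
cv2.imwrite('pics/g.png',np.hstack([cr(cv2.imread('pics/scene0.png')),cr(c['frame'])]))"
```

```text
(no output)
```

View pics/g.png

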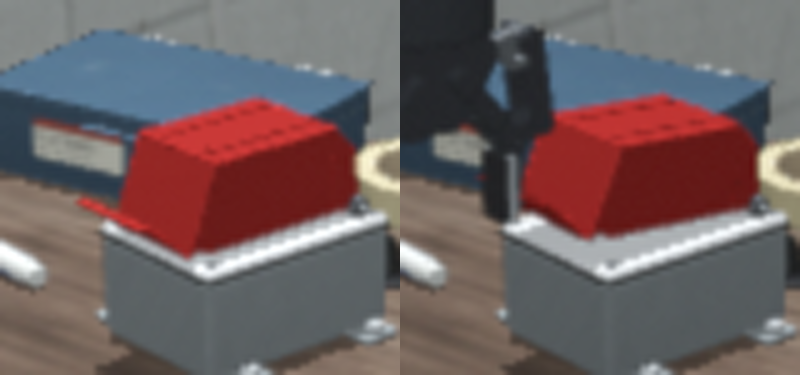

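The guard has lifted: the white rim shows under the hood's foot at right-half (590,240), against (195,255) when shut. I'll carry on along the arc.

Call:
{"method": "play_rows", "body": {
  "plan": [
    [[0,0.02,-0.12,0,1],[0,0.03,-0.12,0,1],[0,0.03,-0.12,0,1],[0,0.04,-0.12,0,1],[0,0.05,-0.11,0,1],[0,0.05,-0.11,0,1]]
  ]
}}

```text
time: 9.78
eef_pos: [0.4893, 0.1846, 0.1137]
tcp_rot: [-179.8, 0.0, 79.3]
ft_force: [-8.3, 1.4, 3.7]
width: 1.001
grip_force: 4.1
```

```bash
python3 -c "
from g import *
est()"
```

```text
t 9.775 tcp [-127.1   -0.3  113.7] F [-8.3  1.4  3.7] w 1.001 red diff 702 n 856 1044 top row 204 210
```

Call:
{"method": "play_rows", "body": {
  "plan": [
    [[0,0.12,-0.21,0,1],[0,0.15,-0.2,0,1],[0,0.17,-0.18,0,1],[0,0.19,-0.16,0,1],[0,0.2,-0.15,0,1],[0,0.21,-0.13,0,1],[0,0.22,-0.11,0,1],[0,0.23,-0.09,0,1],[0,0.24,-0.07,0,1],[0,0.1,0,0,1],[0,0,0,0,1]]
  ]
}}

```text
time: 11.2
eef_pos: [0.5807, 0.1673, 0.178]
tcp_rot: [-180.0, 0.0, 79.3]
ft_force: [-0.5, 0.2, -0.1]
width: 1.001
grip_force: 0.2
```

```bash
python3 -c "
from g import *
c,m=est()
s,w=wcap()
cv2.imwrite('pics/h.png',np.hstack([cv2.resize(w['frame'],(400,300)),cv2.resize(c['frame'][150:270,240:400],(400,300),interpolation=2)]))"
```

```text
t 11.2 tcp [-34.1  -0.6 178. ] F [-0.5  0.2 -0.1] w 1.001 red diff 1617 n 1069 1044 top row 181 210
```

View pics/h.png

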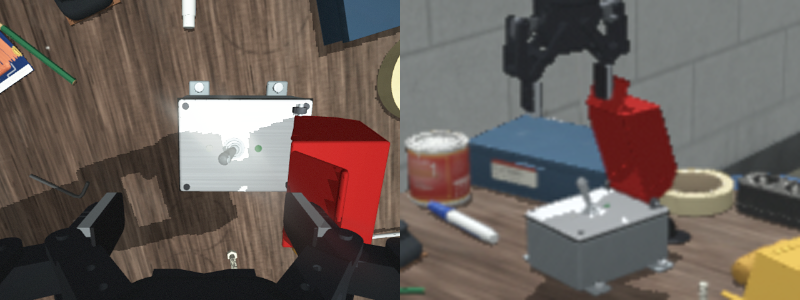

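The guard is held up at about 75°. The wrist view shows the toggle near (228,153), leaning to the front, with the green dot at (258,149). I'll measure the toggle tip from two views.

```bash
python3 -c "
from g import *
s,w=wcap();a=spot_in('wrist','red_toggle_tip');a2=spot_in('wrist','red_toggle');c=capture('scene');b=spot_in('scene','red_toggle_tip');t=capture('top');d=spot_in('top','red_toggle_tip')
print(a[:1],a2[:1],b[:1],d[:1])
for o in ([(w,a),(c,b)],[(w,a),(c,b),(t,d)]):
  if all(x[1] for x in o):
    X,e=tri([(k,np.array(v[0]['position'])) for k,v in o]);print(X,e,box(P,X))
for x in (-25,-22,-19): print(x,proj(w,[P[0]+x/1000*np.cos(P[2]),P[1]+x/1000*np.sin(P[2]),.104]))
# plate outline
g=cv2.cvtColor(w['frame'],cv2.COLOR_BGR2GRAY)
for X,Y in((-65,48),(-65,-48),(65,48)):
  print(X,Y,proj(w,[P[0]+(X*np.cos(P[2])-Y*np.sin(P[2]))/1000,P[1]+(X*np.sin(P[2])+Y*np.cos(P[2]))/1000,.066]))
r=g[250,240:360].astype(int);print('row250 edge',240+np.argmax(np.diff(r)),np.diff(r).max())
q=g[130:200,320].astype(int);print('col320',130+np.argmax(np.diff(q)),np.diff(q).max())
q=g[280:330,330].astype(int);print('col330',280+np.argmin(np.diff(q)))
"
```

```text
[{'position': [368.6, 247.2], 'conf': 0.7}] [{'position': [366.6, 247.6], 'conf': 0.88}] [] []
-25 [346.47750224 254.7770314 ]
-22 [352.13427608 254.77087517]
-19 [357.79139321 254.76471857]
-65 48 [276.34336682 157.83016558]
-65 -48 [281.1399654 309.0058911]
65 48 [498.01652263 157.47351579]
row250 edge 286 86
col320 158 94
col330 305
```

Call:
{"method": "play_rows", "body": {
  "plan": [
    [[0,0,0.1,0,1],[0,0,0.15,0,1],[0,0,0.15,0,1],[0,0,0.1,0,1],[0,0,0.0,0,1]]
  ]
}}

```text
time: 12.28
eef_pos: [0.5803, 0.1674, 0.1526]
tcp_rot: [-179.9, 0.0, 79.3]
ft_force: [-0.2, -1.0, -0.2]
width: 1.001
grip_force: 0.1
```

Call:
{"method": "play_rows", "body": {
  "plan": [
    [[0,0,0.2,0,1],[0,0,0.25,0,1],[0,0,0.25,0,1],[0,0,0.2,0,1],[0,0,0.1,0,1],[0,0,0,0,1]]
  ]
}}

```text
time: 13.02
eef_pos: [0.5805, 0.1674, 0.1029]
tcp_rot: [-180.0, 0.0, 79.3]
ft_force: [-0.4, 0.6, -1.3]
width: 0.998
grip_force: 0.0
```

Call:
{"method": "play_rows", "body": {
  "plan": [
    [[0,-0.2,0,0,1],[0,-0.3,0,0,1],[0,-0.3,0,0,1],[0,-0.3,0,0,1],[0,-0.12,0,0,1],[0,0,0,0,1]]
  ]
}}

```text
time: 13.78
eef_pos: [0.5205, 0.1789, 0.1037]
tcp_rot: [180.0, -0.0, 79.3]
ft_force: [-1.3, 0.1, 0.7]
width: 1.002
grip_force: 0.0
```

```bash
sed -i 's/^P=.*/P=[.618,.161,-.184]/' g.py; python3 -c "
from g import *
c,m=est()
s,w=wcap()
cv2.imwrite('pics/i.png',np.hstack([cv2.resize(w['frame'],(400,300)),cv2.resize(c['frame'][150:270,240:400],(400,300),interpolation=2)]))"
```

```text
t 13.775 tcp [-99.1  -0.2 103.7] F [-1.3  0.1  0.7] w 1.002 red diff 1338 n 892 1044 top row 191 210
```

View pics/i.png

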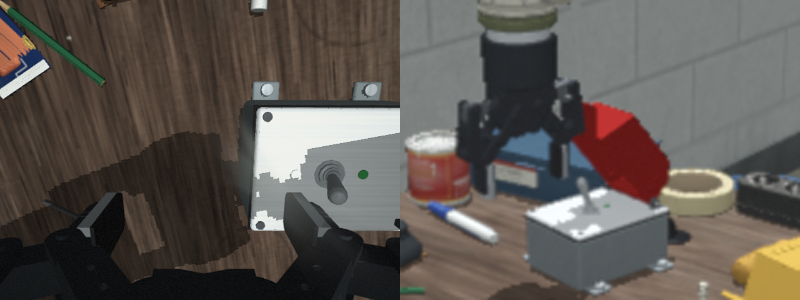

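The toggle stands clear ahead of the finger, at (338,197) in the wrist view, and the guard rests on the knuckle. Next I'll lower the finger and push.

Call:
{"method": "play_rows", "body": {
  "plan": [
    [[0,0,0.15,0,1],[0,0,0.2,0,1],[0,0,0.1,0,1],[0,0.15,0,0,1],[0,0.1,0,0,1],[0,0.1,0,0,1]]
  ]
}}

```text
time: 14.62
eef_pos: [0.5384, 0.1754, 0.081]
tcp_rot: [180.0, -0.0, 79.3]
ft_force: [-3.1, 0.6, 1.9]
width: 1.001
grip_force: 1.7
```

Call:
{"method": "play_rows", "body": {
  "plan": [
    [[0,0.1,0,0,1],[0,0.1,0,0,1],[0,0.1,0,0,1],[0,0.1,0,0,1],[0,0.03,0,0,1],[0,0,0,0,1]]
  ]
}}

```text
time: 15.38
eef_pos: [0.559, 0.1715, 0.0807]
tcp_rot: [-180.0, 0.0, 79.3]
ft_force: [0.2, 0.8, 0.4]
width: 1.002
grip_force: 0.0
```

Call:
{"method": "play_rows", "body": {
  "plan": [
    [[0,-0.2,0,0,1],[0,-0.25,0,0,1],[0,0,0,0,1]]
  ]
}}

```text
time: 15.75
eef_pos: [0.5356, 0.1761, 0.081]
tcp_rot: [-180.0, 0.0, 79.4]
ft_force: [-1.0, 0.2, 0.7]
width: 0.996
grip_force: 0.0
```

```bash
python3 -c "
from g import *
c,m=est()
s,w=wcap()
cv2.imwrite('pics/j.png',np.hstack([cv2.resize(w['frame'],(400,300)),cv2.resize(c['frame'][150:270,240:400],(400,300),interpolation=2)]))"
```

```text
t 15.75 tcp [-83.8  -0.3  81. ] F [-1.   0.2  0.7] w 0.996 red diff 1421 n 929 1044 top row 184 210
```

View pics/j.png

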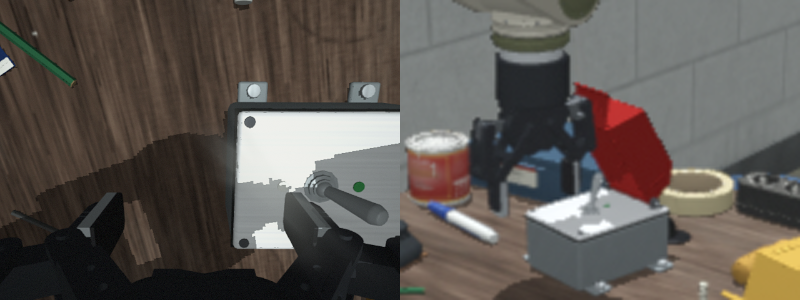

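The wrist view shows the toggle at (375,213), leaning past the green dot to the hinge side, so it's on. Now I'll withdraw the finger and let the guard ride down on it.

Call:
{"method": "play_rows", "body": {
  "plan": [
    [[0,-0.1,-0.1,0,1],[0,-0.2,0,0,1],[0,-0.2,0,0,1],[0,-0.2,0,0,1],[0,-0.2,0,0,1],[0,0,0,0,1]]
  ]
}}

```text
time: 16.6
eef_pos: [0.4919, 0.1843, 0.0859]
tcp_rot: [-180.0, 0.0, 79.4]
ft_force: [-0.6, -0.3, 0.6]
width: 0.997
grip_force: 0.0
```

Call:
{"method": "play_rows", "body": {
  "plan": [
    [[0,-0.15,0,0,1],[0,-0.15,0,0,1],[0,-0.15,0,0,1],[0,-0.15,0,0,1],[0,-0.3,0,0,1],[0,-0.4,0,0,1],[0,0,-0.6,0,1],[0,0,-0.8,0,1],[0,0,-0.8,0,1],[0,-0.4,-0.4,0,1],[0,0,0,0,1],[0,0,0,0,1],[0,0,0,0,1],[0,0,0,0,1]]
  ]
}}

```text
time: 18.35
eef_pos: [0.4092, 0.1997, 0.2151]
tcp_rot: [-179.9, 0.0, 79.3]
ft_force: [-0.0, -0.3, -0.6]
width: 1.004
grip_force: 0.0
```

```bash
python3 -c "
from g import *
c,m=est()
t=capture('top');t0=cv2.imread('pics/top0.png')
for n,f,f0 in(('top',t['frame'],t0),('scene',c['frame'],cv2.imread('pics/scene0.png'))):
  d=(cv2.absdiff(f,f0).max(2)>60).astype(np.uint8);k,_,st,ce=cv2.connectedComponentsWithStats(d);print(n,[st[i].tolist() for i in range(1,k) if st[i][4]>8])
mb=redmask(t['frame'])[180:250,260:310];m0=redmask(t0)[180:250,260:310];print('top red',mb.sum(),m0.sum(),(mb!=m0).sum())
for f in('insulating_tape_mid','hex_key_5_mid','bolt_m8_a_mid','sanding_block_mid'): print(f,[np.round(r['position']) for r in spot_in('top',f)[:1]])
"
```

```text
t 18.35 tcp [-2.123e+02 -2.000e-01  2.151e+02] F [-0.  -0.3 -0.6] w 1.004 red diff 4 n 1048 1044 top row 210 210
top [[223, 251, 74, 173, 7374], [61, 342, 140, 138, 7002], [132, 355, 6, 7, 27], [164, 365, 4, 4, 9], [292, 368, 61, 71, 2125], [350, 387, 21, 15, 165], [339, 397, 30, 22, 254], [371, 408, 7, 8, 29], [231, 421, 83, 59, 2791], [375, 420, 14, 33, 244], [301, 426, 50, 54, 728], [340, 427, 10, 4, 25], [238, 434, 9, 8, 60], [193, 451, 36, 29, 399], [337, 465, 18, 7, 45]]
scene [[124, 0, 48, 23, 807], [172, 9, 2, 14, 25], [92, 25, 6, 15, 44], [150, 24, 24, 27, 81], [99, 55, 9, 13, 79], [220, 56, 16, 14, 84], [261, 68, 11, 5, 26], [115, 70, 7, 24, 108], [256, 74, 20, 32, 482], [192, 89, 30, 13, 103], [92, 92, 7, 5, 14], [92, 103, 20, 8, 107], [86, 113, 5, 3, 12], [228, 113, 35, 8, 213], [91, 114, 24, 70, 985], [78, 116, 10, 21, 137], [218, 123, 59, 72, 2180], [269, 176, 2, 8, 11], [45, 257, 45, 10, 195], [0, 260, 76, 97, 2171], [61, 268, 25, 16, 89], [61, 271, 62, 30, 1137], [173, 284, 39, 95, 1562], [158, 300, 35, 38, 365], [37, 303, 65, 50, 1992], [219, 305, 42, 17, 147], [25, 309, 12, 28, 250], [241, 308, 12, 6, 30], [110, 311, 14, 26, 147], [43, 347, 75, 35, 1174], [206, 347, 17, 21, 134], [11, 354, 9, 5, 16], [82, 364, 38, 15, 172], [210, 366, 18, 17, 172], [110, 376, 10, 5, 17], [19, 382, 9, 5, 20], [74, 384, 32, 7, 72], [42, 388, 100, 50, 2390], [165, 410, 49, 20, 351], [175, 414, 45, 24, 202]]
top red 1053 1052 7
insulating_tape_mid [array([351., 285.])]
hex_key_5_mid [array([300., 284.])]
bolt_m8_a_mid []
sanding_block_mid [array([214., 255.])]
```

The guard is shut: the red silhouette matches the starting pictures in both views. The other picture differences lie where the arm and its shadow have moved.

```bash
python3 -c "
from workcell import env
print(env.finish_job())"
```

```text
the job is handed in; nothing more can be done
None
```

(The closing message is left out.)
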